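# Shift the label rewinder into third

## Robot

A 6-joint arm with a two-finger parallel gripper is mounted at the origin on the work surface. World frame = base frame: x ahead of the robot, y to its left, z up, the work surface at z = 0. Lengths are in m, angles in rad, forces in N, time in s.
With the tool pointing down it reaches from about 0.35 to 0.85 m from the base axis. Payload 8.1 kg.
Tool frame: the origin (TCP) lies between the finger pads; the fingertips stand 11 mm ahead of it and the grasp point (between the pads) lies 8 mm behind it (robot.tips_ahead is the distance from the TCP to the fingertips, in m); z points along the fingers, y is the line along which they close (so a half turn about z gives the same grasp; the last joint's range is limited). The gripper opens to 93 mm and grips with 3 to 60 N. Pads are 15 mm wide; open, the fingers measure 128 mm over their backs; the gripper's body (75 mm by 188 mm) begins 65 mm behind the grasp point.
Start: joints at [-1.206, 0.13, 1.488, -0, 1.523, -0.085], TCP at [0.261, -0.54, 0.23] pointing down, gripper open.
Joint ranges: [-2.96, 2.96], [-0.89, 2.26], [0.02, 2.5], [-1.34, 4.48], [0, 2.73], [-2.66, 2.66]. Speed limits (rad/s): [2.39, 2.39, 2.79, 3.14, 3.14, 3.14].

## Interface

Orientations are given as a rotation vector (axis times angle).
In Python, from plant import robot gives the robot as it stands. The module is installed in compiled form; this text tells all that it offers.
- The arm moves only by the tool move_arm, never from a script. Its argument "deltas" is one flat list of numbers, 7 for each row, row after row: the shift along the tool's x, y, z in m, then the turn, a rotation vector about the tool's x, y, z in rad, then the opening, from 0 (shut) to 1 (fully open). A call has 1 to 12 rows; each row is the pose to reach, as a shift and turn from the pose commanded when the call began, along the tool's axes at that moment; what a row does not reach only later rows make up. A row lasts 1/8 s, in which the tool goes at most 62.5 mm and 10.7 degrees, less where a joint would pass 70% of its speed; a pose out of reach is approached as far as the arm can. A call with a gripper value outside its range is refused whole. The fingers move at their own pace and stop on an object; "squeeze" is the grip in N (left out, the last holds). Time passes only in rows, so rows that repeat a pose let the fingers close. It gives the time, the measured TCP pose, the force, the opening and the grip force at its end, in the units of the state.
- robot.read_state(): the state, without advancing time (a new reading comes with each control period).
- robot.read_camera(name): name is "scene" or "top" or "wrist"; returns (picture, depth): 384x512x3 uint8, red, green, blue; 384x512 float32, m along the optical axis (not along the pixel's ray), 0 where there is no reading.
- robot.camera_model(name): a dict with "K" (3x3 intrinsics, pixels), "R" (3x3) and "t" (3): a world point X has camera coordinates R X + t; the wrist camera has in their place "tool_from_camera" (4x4, takes a point from camera to tool coordinates, whose origin is the TCP and whose axes are the flange's). Camera axes: x right, y down, z forward; pixel columns grow to the right and rows downward; lengths in m; the calibration is good to about 2 mm. The wrist camera is an equidistant fisheye: a pixel r from the principal point sees the ray r / f radians off the axis. A picture is of the moment at which its call begins: read the wrist's pose just before it. camera_model takes no time and is no camera call.
- robot.close_job(): hands the job in; it is judged then, once.
Trained networks look in the newest picture that a camera, given by its name, has taken for a name from the list of things; names that differ only in an ending like _2 or _b are one class to them, and where a whole thing is asked for, a point or a joint stands for the part that bears it (a point fixed in the world has none). Each returns a list of dicts, best first, with "confidence" (0 to 1); they miss things now and then, are a little off and sometimes report something else, mostly with a low value. They report only what shows in the picture. A call takes as long as a camera call.
- robot.recognise(camera, label): "uv" ([column, row] in pixels, amid what is visible of it).
The state is a dict: "t": time; "q": joint angles; "dq": joint speeds; "joint_torque": joint torques, N m; "tool_pos": TCP position; "orientation": TCP orientation; "force": force on the tool from outside, world axes, zero at the start; "wrist_torque": the same for the moment, N m; "opening": finger opening in m; "gripper_force": force on a finger pad.
Only numpy, scipy, OpenCV 4.12 (cv2) and the standard library are available. Lean on these libraries where they do the work, as an engineer would, in place of code of your own. Each camera call takes 0.05 s, during which the arm holds its last target. There are 200 camera calls.

## Task

The label rewinder's selector lever is standing in its second slot (near end of the left-hand leg of the H gate, seen from the robot). Push its knob with the fingers, without lifting it: forward, away from the robot, to the crossbar of the H, across to the right-hand leg, then forward into the third slot (far end of the right-hand leg) until it is fully home, and leave it there. Do not run it into the first slot (far left) or the fourth (near right) on the way, and leave everything else where it stands.

Things in the scene. Friction and masses are not known exactly. Their poses are not given: they have to be found in the camera images.
- rewinder: Label rewinder, bolted down (placed anew and turned up to 0.35 rad each run): grey box 88 mm high spanning x -90..90, y -150..120 mm, an aluminium H-gate plate on top; a paper roll, 150 mm diameter, top 175 mm up, at y 135..205 mm. Origin on the table below the middle of the gate; x points forward (away from the robot), y left, z up. The lever's pivot is at the origin.
- gate_center (a point): Middle of the H's crossbar, on the gate plate's top face, 100 mm above the table; axes as rewinder. Plate 116 (x) by 96 (y) mm. Two legs along x, 24 mm left and right, each 39 mm forward and 39 back; crossbar along y; channels 19 mm wide, inner corners rounded. The 12 mm stem strikes the walls: 3.5 mm play each side, about 6 at the knob.
- slot3 (a point): Where the stem's axis ends in the third slot (far right) at the plate's top face: 33 mm forward and 24 mm right of the gate centre. The other slots mirror it: first = far left, second = near left, fourth = near right.
- knob_mid (a point): Middle of the lever's knob, black plastic, 36 mm diameter, 48 mm tall, 165 mm up the stem from the pivot; z runs up the stem. Lever upright: middle 165 mm and knob top 189 mm above the table; at a slot's end the middle is about 152 mm up, 51 mm ahead of or behind the gate centre, and 38 to 40 mm to its left or right.
- cross (a joint): Sideways lean of the lever, rad: 0 upright, about -0.245 in the left leg, +0.245 in the right leg; positive leans right. The knob's middle in the rewinder's frame is 0.165*(sin(shift), -sin(cross)*cos(shift), cos(cross)*cos(shift)) m. Friction holds it where it is left; about 2 N at the knob moves it.
- shift (a joint): Fore-and-aft lean of the lever, rad: 0 in the crossbar (play about 0.035 each way), about +0.31 at the forward stop, about -0.31 at the near stop; positive leans forward. It starts between -0.30 and -0.20, in the second slot. Friction holds it where it is left; about 2 N at the knob moves it.
- knob (a joint): Lift of the spring-loaded knob along the stem, m: 0 = down, at most 0.02. The spring starts to give at about 10 N; to be left down.
- loupe: Black loupe, 40 mm diameter, 42 mm tall, standing loose on the right of the rewinder's top (88 mm up), about 115 mm right of the gate centre. To be left alone. Origin under its centre, z up.
- adapter: Aluminium core adapter ring, 38 mm diameter, 24 mm tall, loose on the far left of the rewinder's top, about 62 mm ahead and 85 mm left of the gate centre. To be left alone. Origin under its centre, z up.
- bottle: White plastic bottle, 68 mm diameter, 170 mm tall, on the table beyond or to the side of the machine. To be left alone. Origin under its centre, z up.
- carton: Brown carton 70 by 80 by 150 mm tall, on the table beyond or to the side of the machine. To be left alone. Origin under its centre, z up.
- tin: Square metal tin 58 by 58 by 69 mm tall, on the table to the right. To be left alone. Origin under its centre, z up.
- label_roll: Roll of labels lying flat, 124 mm diameter, 85 mm tall, on the table to the left. To be left alone. Origin under its centre, z up.
- glass_bottle: Glass jar with a metal cap, 64 mm diameter, 140 mm tall, on the table beyond or to the side of the machine. To be left alone. Origin under its centre, z up.

How it is judged:
On the way, in this order (a step that is already met when the one before it is completed fails the run):
1. the lever is out of the second slot, at the left end of the crossbar (value of joint cross below -0.1 rad and value of joint shift between -0.1 and 0.2 rad), for 0.05 s.
2. the lever has gone across to the right-hand leg (value of joint cross above 0.15 rad and value of joint shift between -0.2 and 0.2 rad), for 0.05 s.
3. the lever is home in the third slot (value of joint cross above 0.17 rad and value of joint shift above 0.27 rad), for 0.1 s.
At the end, for the whole second after the job is handed in: The lever rests in the third slot: cross above 0.17 rad and shift above 0.27 rad (within about 7 mm of the stop at the knob), the knob down (lift under 5 mm), and every loose thing within 30 mm of where it stood and upright (tilt under 0.3 rad) (all of step 3 and value of joint knob below 0.005 m and velocity of joint cross between -0.05 and 0.05 rad/s and velocity of joint shift between -0.05 and 0.05 rad/s and distance of each of loupe, adapter, bottle, carton, tin, label_roll, glass_bottle from where it was at the start of the episode below 0.03 m and angle between each of loupe, adapter, bottle, carton, tin, label_roll, glass_bottle's own z axis and vertical below 0.3 rad); the robot touches nothing.
It fails at once if the lever was run into the first slot (value of joint cross below -0.1 rad and value of joint shift above 0.2 rad).
It fails at once if the lever was run into the fourth slot (value of joint cross above 0.1 rad and value of joint shift below -0.2 rad).
It fails at once if the knob was lifted (value of joint knob above 0.008 m).
It fails at once if another thing was knocked, lifted or carried (distance of any of loupe, adapter, bottle, carton, tin, label_roll, glass_bottle from where it was at the start of the episode above 0.03 m or angle between any of loupe, adapter, bottle, carton, tin, label_roll, glass_bottle's own z axis and vertical above 0.6 rad).
It also fails if it takes over 64 s, if anything falls off the work surface, if the arm or the gripper's body presses on something with over 40 N, if the wrist force passes 120 N, or if a joint passes its speed limit or range.

## Working session

There is one attempt and no reset: what is moved stays moved. The work goes in short steps, Python scripts to look and compute and a tool call to move; the robot and the scene stay as the last step left them, time stands still between calls to the robot, and variables do not carry over. Pictures are saved under pics/ and viewed, at most 10 in all, crops included, and the job is handed in when it is done.

Besides the shell and the picture viewer there is one more tool, called after ">>>" as a command line: name --argument value ..., lists and objects as JSON in quotes. move_arm: Moves the arm, as the interface text tells. Its arguments: {"type":"object","properties":{"deltas":{"type":"array","items":{"type":"number"}},"squeeze":{"type":"number"}},"required":["deltas"]}

```bash
mkdir -p pics; cat > h.py <<'E'
import numpy as np, cv2
from plant import robot
from scipy.spatial.transform import Rotation as Rn
def cloud(cam):
    img,d=robot.read_camera(cam); m=robot.camera_model(cam); K,R,t=[np.array(m[k]) for k in("K","R","t")]
    v,u=np.mgrid[:d.shape[0],:d.shape[1]]
    P=np.stack([(u-K[0,2])/K[0,0]*d,(v-K[1,2])/K[1,1]*d,d],-1)
    return img,d,(P-t)@R
E
python3 - <<'E'
from h import *
s=robot.read_state(); print(s['t'],s['tool_pos'],s['orientation'])
ims=[]
for c in("top","scene"):
    img,d,X=cloud(c); ims.append(img); np.savez(f'/tmp/{c}.npz',img=img,d=d,X=X)
    for l in("knob_mid","rewinder","loupe","adapter"):
        for r in robot.recognise(c,l)[:2]:
            u,v=map(int,r['uv']); print(c,l,r['uv'],round(r['confidence'],2),X[v,u].round(3))
cv2.imwrite('pics/a.png',cv2.resize(np.vstack(ims),(448,600) if 0 else (400,600))[:,:,::-1])
cv2.imwrite('pics/top.png',cv2.resize(ims[0],(800,600))[:,:,::-1]);cv2.imwrite('pics/scene.png',cv2.resize(ims[1],(800,600))[:,:,::-1])
E
```

```text
0.0 [ 0.2606889  -0.53978146  0.22857875] [-3.06068008e+00 -7.00198485e-01  4.12735165e-04]
top knob_mid [205.4, 231.6] 0.58 [0.518 0.106 0.182]
top rewinder [214.9, 223.9] 0.72 [0.548 0.09  0.09 ]
top loupe [264.0, 239.6] 0.45 [ 0.507 -0.04   0.128]
top adapter [198.4, 193.6] 0.45 [0.624 0.135 0.106]
scene knob_mid [290.9, 161.2] 0.7 [0.523 0.094 0.17 ]
scene knob_mid [286.3, 194.7] 0.37 [0.579 0.099 0.092]
scene rewinder [285.0, 192.3] 0.6 [0.579 0.095 0.101]
scene loupe [241.7, 159.6] 0.55 [ 0.516 -0.047  0.132]
scene loupe [292.7, 207.5] 0.53 [0.614 0.122 0.086]
scene adapter [293.1, 206.9] 0.67 [0.612 0.124 0.089]
```

View pics/top.png

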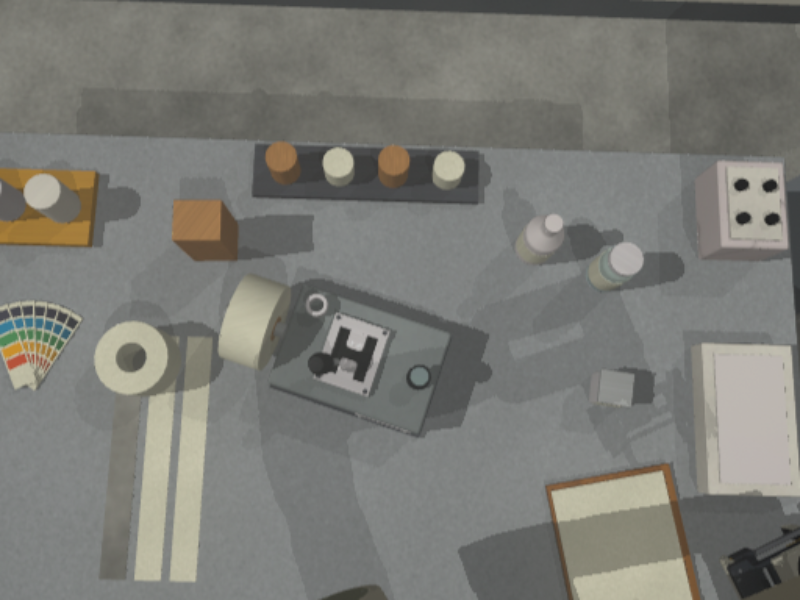

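View pics/scene.png

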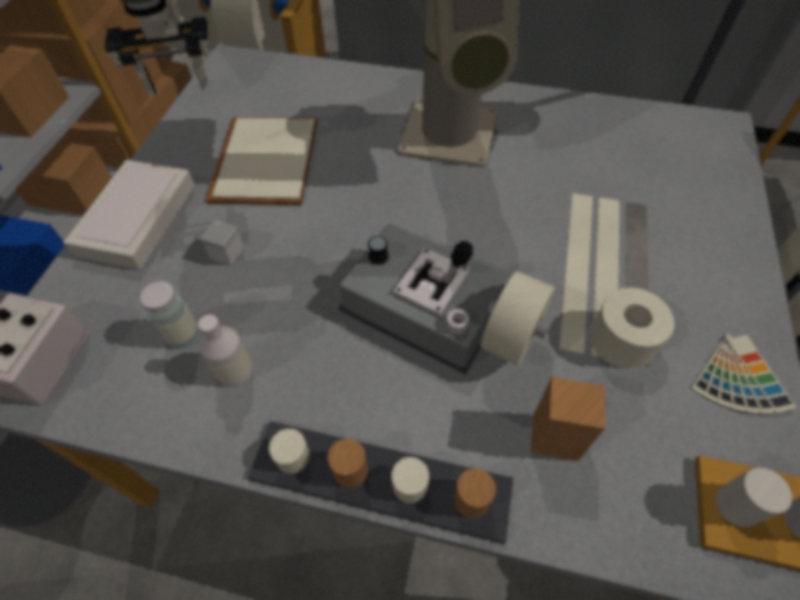

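```bash
python3 - <<'E'
from h import *
for c in("top","scene"):
    z=np.load(f'/tmp/{c}.npz'); X=z['X']; img=z['img'].astype(int)
    near=(np.hypot(X[...,0]-.545,X[...,1]-.06)<.25)
    for nm,lo,hi in(("box",.075,.106),):
        m=near&(X[...,2]>lo)&(X[...,2]<hi)
        m=cv2.morphologyEx(m.astype(np.uint8),cv2.MORPH_OPEN,np.ones((3,3)))
        n,l,st,_=cv2.connectedComponentsWithStats(m); i=1+np.argmax(st[1:,4]); P=X[l==i]
        (r)=cv2.minAreaRect(P[:,:2].astype(np.float32)*1000); print(c,nm,r,len(P),np.median(P[:,2]))
    m2=near&(X[...,2]>.085)&(X[...,2]<.112)&(img.min(-1)>125)
    m2=cv2.morphologyEx(m2.astype(np.uint8),cv2.MORPH_CLOSE,np.ones((9,9)))
    n,l,st,_=cv2.connectedComponentsWithStats(m2)
    for i in np.argsort(-st[1:,4])[:2]+1:
        P=X[(l==i)&(X[...,2]>.085)&(X[...,2]<.112)]; print(c,'plate',st[i,4],cv2.minAreaRect(P[:,:2].astype(np.float32)*1000),np.median(P[:,2]))
    k=near&(X[...,2]>.135)&(X[...,2]<.19)&(img.max(-1)<70)&(np.hypot(X[...,0]-.52,X[...,1]-.1)<.04)
    P=X[k]; print(c,'knob',len(P),P.min(0).round(3),P.max(0).round(3),P.mean(0).round(3))
E
```

```text
top box ((535.787841796875, 48.02851867675781), (270.5057373046875, 180.96763610839844), 72.91853332519531) 6353 0.08872730347048799
top plate 1552 ((555.10205078125, 82.86544799804688), (145.19955444335938, 133.90834045410156), 72.77641296386719) 0.09887151357021098
top plate 1 ((595.8924560546875, 276.1947937011719), (0.0, 0.0), 0.0) 0.10812141522258449
top knob 178 [0.5   0.088 0.147] [0.531 0.126 0.186] [0.516 0.106 0.176]
scene box ((535.1512451171875, 47.875892639160156), (270.82537841796875, 182.22935485839844), 72.65959930419922) 4326 0.08901058838868238
scene plate 693 ((552.1160278320312, 85.31085968017578), (153.58644104003906, 115.95946502685547), 64.716064453125) 0.1000914113757092
scene knob 192 [0.501 0.088 0.136] [0.535 0.127 0.186] [0.524 0.108 0.17 ]
```

```bash
cat >> h.py <<'E'
O=np.array([.540,.0623]); psi=-.300
def knob(shift,cross):
    p=.165*np.array([np.sin(shift),-np.sin(cross)*np.cos(shift),np.cos(cross)*np.cos(shift)])
    c,s=np.cos(psi),np.sin(psi)
    return np.array([O[0]+c*p[0]-s*p[1],O[1]+s*p[0]+c*p[1],p[2]])
def Rt(): # tool down, tool y along rewinder x
    c,s=np.cos(psi),np.sin(psi); y=np.array([c,s,0]); z=np.array([0,0,-1.]); return np.stack([np.cross(y,z),y,z],1)
def delta(target,s=None):
    s=s or robot.read_state(); R=Rn.from_rotvec(s['orientation'])
    return np.r_[R.inv().apply(target-s['tool_pos']),(R.inv()*Rn.from_matrix(Rt())).as_rotvec()].round(4)
E
python3 - <<'E'
from h import *
print(knob(-.25,-.245),delta(knob(-.25,-.245)*[1,1,0]+[0,0,.30]))
E
```

```text
[0.51246115 0.11140929 0.15509639] [ 5.099e-01 -4.775e-01 -7.040e-02 -1.000e-04 -0.000e+00 -8.210e-01]
```

>>> move_arm --deltas '[0,0,-0.06,0,0,0,1,0.51,-0.4775,-0.07,0,0,-0.821,1,0.51,-0.4775,-0.07,0,0,-0.821,1,0.51,-0.4775,-0.07,0,0,-0.821,1,0.51,-0.4775,-0.07,0,0,-0.821,1,0.51,-0.4775,-0.07,0,0,-0.821,1,0.51,-0.4775,-0.07,0,0,-0.821,1,0.51,-0.4775,-0.07,0,0,-0.821,1,0.51,-0.4775,-0.07,0,0,-0.821,1,0.51,-0.4775,-0.07,0,0,-0.821,1,0.51,-0.4775,-0.07,0,0,-0.821,1,0.51,-0.4775,-0.07,0,0,-0.821,1]'

```text
t: 2.0
tool_pos: [0.509, 0.1031, 0.2999]
orientation: [2.528, 1.864, 0.001]
force: [1.9, -1.2, 0.1]
opening: 0.093
gripper_force: 0.0
```

>>> move_arm --deltas '[0,0,0,0,0,0,1,0,0,0,0,0,0,1]'

```text
t: 2.25
tool_pos: [0.5083, 0.1009, 0.2993]
orientation: [2.527, 1.866, -0.001]
force: [-0.5, -0.3, -0.5]
opening: 0.0931
gripper_force: 0.0
```

```bash
python3 - <<'E'
from h import *
s=robot.read_state(); print(s['t'],s['tool_pos'],s['q'].round(2) if hasattr(s['q'],'round') else s['q'],delta(knob(-.25,-.245)*[1,1,0]+[0,0,.30],s),s['opening'])
img,d=robot.read_camera('wrist'); m=robot.camera_model('wrist'); print(m)
np.savez('/tmp/w.npz',img=img,d=d)
for l in("knob_mid",): print(robot.recognise('wrist',l)[:2])
# project predicted knob top for several shifts
K=np.array(m['K']);T=np.linalg.inv(np.array(m['tool_from_camera'])); R=Rn.from_rotvec(s['orientation'])
def proj(X):
    p=T[:3,:3]@R.inv().apply(X-s['tool_pos'])+T[:3,3]; th=np.arctan2(np.hypot(p[0],p[1]),p[2]); n=p[:2]/np.hypot(*p[:2])
    return K[:2,2]+K[0,0]*th*n
o=np.ascontiguousarray(img[:,:,::-1]); o=cv2.resize(o,(800,600)); f=800/512
c,sn=np.cos(psi),np.sin(psi)
for sh in(-.3,-.25,-.2):
    cv2.circle(o,tuple(int(a*f) for a in proj(knob(sh,-.245)/.165*.189+np.r_[O,0]*(1-.189/.165))),3,(0,0,255),-1)
for x,y in((58,48),(58,-48),(-58,48),(-58,-48),(33,24),(33,-24),(-33,-24),(0,0)):
    cv2.circle(o,tuple(int(a*f) for a in proj(np.array([O[0]+(c*x-sn*y)/1e3,O[1]+(sn*x+c*y)/1e3,.1]))),3,(0,255,0),-1)
cv2.imwrite('pics/w1.png',o)
E
```

```text
2.25 [0.50831652 0.10087578 0.2993178 ] [ 0.1  -0.11  1.6  -0.    1.65  0.4 ] [ 0.0113  0.0009 -0.0007 -0.0004  0.0007  0.001 ] 0.09314114638107479
{'K': array([[297.31863964,   0.        , 256.31218598],
       [  0.        , 297.31863964, 192.71467741],
       [  0.        ,   0.        ,   1.        ]]), 'tool_from_camera': array([[ 1.19692357e-03, -9.71275614e-01, -2.37954298e-01,
         6.53546406e-02],
       [ 9.99999269e-01,  1.12243256e-03,  4.48537055e-04,
         3.62060541e-04],
       [-1.68565452e-04, -2.37954662e-01,  9.71276248e-01,
        -1.54853701e-01],
       [ 0.00000000e+00,  0.00000000e+00,  0.00000000e+00,
         1.00000000e+00]])}
[{'uv': [260.4, 173.2], 'confidence': 0.68}, {'uv': [257.8, 180.8], 'confidence': 0.4}]
```

View pics/w1.png

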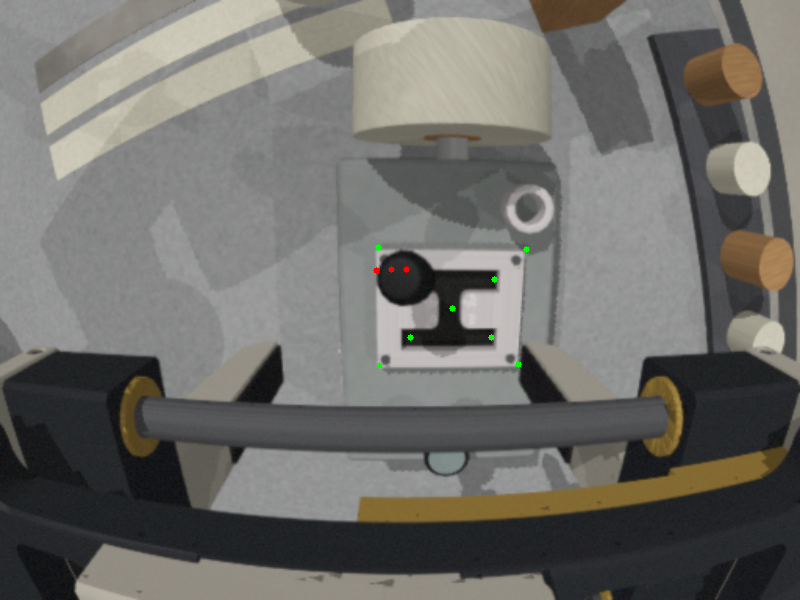

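```bash
python3 - <<'E'
from h import *
s=robot.read_state()
k=knob(-.215,-.235);print(k,delta(k,s))
z=np.load('/tmp/w.npz'); img,d=z['img'],z['d']; m=robot.camera_model('wrist');K=np.array(m['K']);T=np.array(m['tool_from_camera'])
v,u=np.mgrid[:384,:512]; a=(u-K[0,2])/K[0,0];b=(v-K[1,2])/K[1,1];th=np.hypot(a,b)+1e-9
P=np.stack([a/th*np.tan(th)*d,b/th*np.tan(th)*d,d],-1)@T[:3,:3].T+T[:3,3]
X=Rn.from_rotvec(s['orientation']).apply(P.reshape(-1,3)).reshape(P.shape)+s['tool_pos']
w=(u>225)&(u<290)&(v>150)&(v<205)&(X[...,2]>.13)&(X[...,2]<.2); Q=X[w]; print(len(Q),Q[:,2].max())
q=Q[:,:2]-O; c,sn=np.cos(psi),np.sin(psi); L=np.c_[c*q[:,0]+sn*q[:,1],-sn*q[:,0]+c*q[:,1],Q[:,2]]
print(L.min(0).round(4),L.max(0).round(4)); t=L[L[:,2]>.168]; print(t.min(0).round(4),t.max(0).round(4),t.mean(0).round(4))
E
```

```text
[0.51746215 0.10856112 0.15677039] [ 0.0111  0.0061  0.1428  0.0002  0.0003 -0.0014]
1071 0.1848608065669668
[-0.056   0.0195  0.149 ] [-0.0181  0.0542  0.1849]
[-0.0549  0.0201  0.168 ] [-0.0214  0.0537  0.1849] [-0.0384  0.0386  0.1781]
```

>>> move_arm --deltas '[0.009,0.007,0.03,0,0,0,1,0.009,0.007,0.07,0,0,0,1,0.009,0.007,0.11,0,0,0,1,0.009,0.007,0.142,0,0,0,1,0.009,0.007,0.142,0,0,0,1]'

```text
t: 2.98
tool_pos: [0.5157, 0.1058, 0.1549]
orientation: [-2.529, -1.86, 0.007]
force: [0.1, -0.8, 0.3]
opening: 0.0929
gripper_force: 0.0
```

>>> move_arm --deltas '[0,0,0,0,0,0,0.6,0,0,0,0,0,0,0.5,0,0,0,0,0,0,0.4,0,0,0,0,0,0,0.3,0,0,0,0,0,0,0.3,0,0,0,0,0,0,0.3]' --squeeze 8

```text
t: 3.72
tool_pos: [0.5176, 0.1078, 0.1575]
orientation: [-2.528, -1.864, 0.001]
force: [-1.9, 0.4, 2.0]
opening: 0.038
gripper_force: 8.3
```

```bash
python3 - <<'E'
from h import *
s=robot.read_state(); c,sn=np.cos(psi),np.sin(psi)
q=s['tool_pos'][:2]-O; print((c*q[0]+sn*q[1]).round(4),(-sn*q[0]+c*q[1]).round(4))
for sh,cr in((-.15,-.22),(-.1,-.22),(-.05,-.22),(0,-.22)): print(delta(knob(sh,cr),s)[:3])
print()
for cr in(-.22,-.11,0,.11,.22,.26): print((knob(0,cr)-knob(0,-.22))[2].round(4),(-.165*(np.sin(cr)+np.sin(.22))).round(4))
E
```

```text
-0.0349 0.0368
[-0.0012  0.0102 -0.0017]
[-0.001   0.0184 -0.0027]
[-0.0008  0.0266 -0.0033]
[-0.0008  0.0349 -0.0035]

0.0 -0.0
0.003 -0.0179
0.004 -0.036
0.003 -0.0541
0.0 -0.072
-0.0016 -0.0784
```

>>> move_arm --deltas '[-0.001,0.005,-0.0005,0,0,0,0.3,-0.001,0.01,-0.0015,0,0,0,0.3,-0.001,0.0145,-0.002,0,0,0,0.3,-0.001,0.019,-0.0025,0,0,0,0.3,-0.001,0.023,-0.003,0,0,0,0.3,-0.001,0.027,-0.003,0,0,0,0.3,-0.001,0.031,-0.003,0,0,0,0.3,-0.001,0.035,-0.003,0,0,0,0.3,-0.001,0.035,-0.003,0,0,0,0.3,-0.001,0.035,-0.003,0,0,0,0.3]'

```text
t: 4.97
tool_pos: [0.5511, 0.0961, 0.1605]
orientation: [2.528, 1.864, 0.0]
force: [-2.0, 2.4, 1.3]
opening: 0.035
gripper_force: 8.0
```

```bash
python3 - <<'E'
from h import *
s=robot.read_state(); c,sn=np.cos(psi),np.sin(psi)
q=s['tool_pos'][:2]-O; print(s['t'],(c*q[0]+sn*q[1]).round(4),(-sn*q[0]+c*q[1]).round(4),s['tool_pos'][2],s['force'],s['opening'],s['gripper_force'])
img,d=robot.read_camera('wrist'); cv2.imwrite('pics/w2.png',cv2.resize(img,(800,600))[:,:,::-1])
E
```

```text
4.975 0.0006 0.0356 0.16051686523136294 [-2.0194396   2.36882761  1.26386672] 0.034956794927770304 8.000113642774522
```

View pics/w2.png

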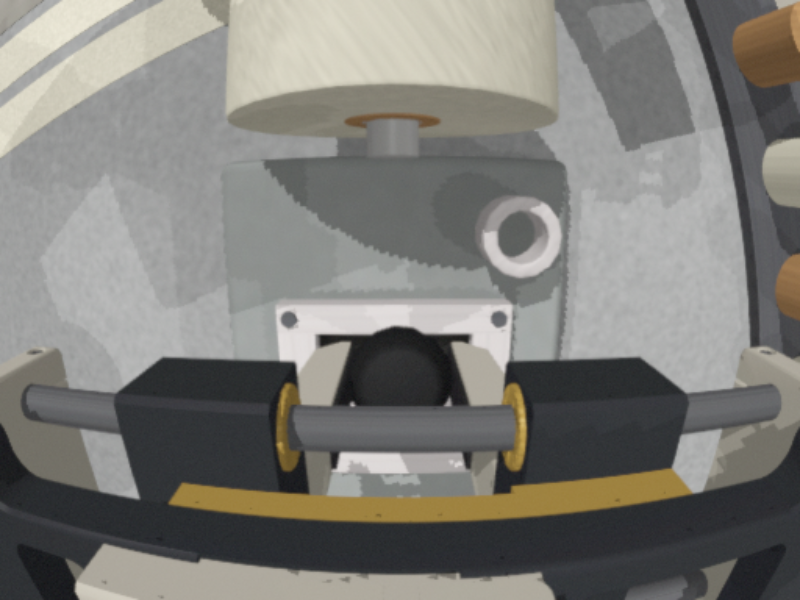

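>>> move_arm --deltas '[-0.006,0,-0.001,0,0,0,0.3,-0.014,0,-0.0025,0,0,0,0.3,-0.022,0,-0.0035,0,0,0,0.3,-0.03,0,-0.004,0,0,0,0.3,-0.038,0,-0.004,0,0,0,0.3,-0.038,0,-0.004,0,0,0,0.3]'

```text
t: 5.78
tool_pos: [0.5397, 0.059, 0.1647]
orientation: [2.529, 1.863, -0.0]
force: [-0.2, 0.7, 3.3]
opening: 0.0348
gripper_force: 8.0
```

>>> move_arm --deltas '[-0.006,0,0.0005,0,0,0,0.3,-0.013,0,0.001,0,0,0,0.3,-0.02,0,0.0015,0,0,0,0.3,-0.027,0,0.0025,0,0,0,0.3,-0.033,0,0.0035,0,0,0,0.3,-0.038,0,0.0045,0,0,0,0.3,-0.038,0,0.0045,0,0,0,0.3]'

```text
t: 6.65
tool_pos: [0.5285, 0.0229, 0.16]
orientation: [2.529, 1.864, -0.0]
force: [-1.3, -0.3, 4.3]
opening: 0.0354
gripper_force: 8.0
```

```bash
python3 - <<'E'
from h import *
s=robot.read_state(); c,sn=np.cos(psi),np.sin(psi)
q=s['tool_pos'][:2]-O; print(s['t'],(c*q[0]+sn*q[1]).round(4),(-sn*q[0]+c*q[1]).round(4),s['tool_pos'][2],s['force'],s['opening'],s['gripper_force'])
img,d=robot.read_camera('wrist'); cv2.imwrite('pics/w3.png',cv2.resize(img,(800,600))[:,:,::-1])
E
```

```text
6.65 0.0007 -0.041 0.1600220088280013 [-1.34833321 -0.34320974  4.30830594] 0.035357666370089365 8.000230710022151
```

View pics/w3.png

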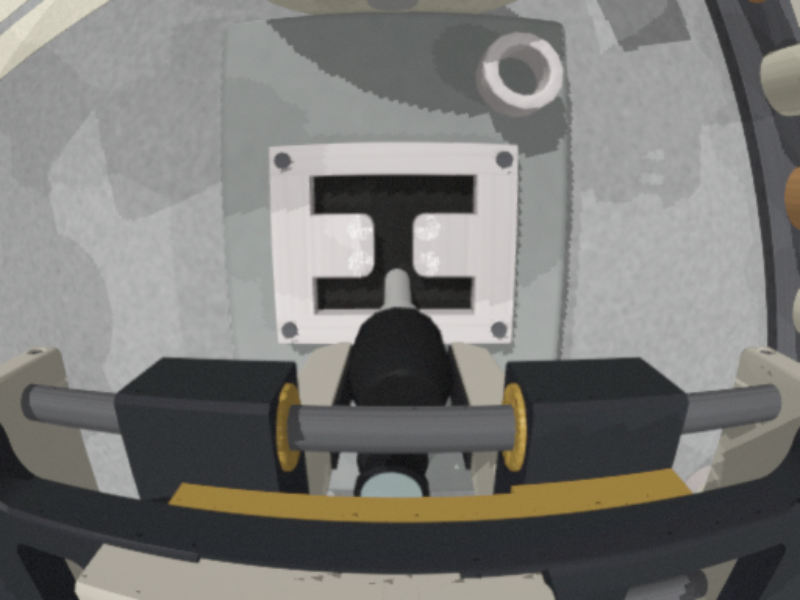

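>>> move_arm --deltas '[0,0.005,0,0,0,0,0.3,0,0.01,0.0005,0,0,0,0.3,0,0.015,0.001,0,0,0,0.3,0,0.02,0.0015,0,0,0,0.3,0,0.025,0.002,0,0,0,0.3,0,0.03,0.003,0,0,0,0.3,0,0.035,0.004,0,0,0,0.3,0,0.04,0.005,0,0,0,0.3,0,0.045,0.0065,0,0,0,0.3,0,0.048,0.007,0,0,0,0.3,0,0.048,0.007,0,0,0,0.3]'

```text
t: 8.07
tool_pos: [0.5744, 0.0094, 0.1526]
orientation: [-2.528, -1.864, 0.0]
force: [-2.7, 0.8, 0.4]
opening: 0.0395
gripper_force: 8.0
```

>>> move_arm --deltas '[0,0.002,0.0005,0,0,0,0.3,0,0.004,0.001,0,0,0,0.3,0,0.006,0.001,0,0,0,0.3,0,0.006,0.001,0,0,0,0.3]'

```text
t: 8.57
tool_pos: [0.5781, 0.0083, 0.152]
orientation: [-2.525, -1.863, 0.005]
force: [-15.7, 3.9, 9.8]
opening: 0.0439
gripper_force: 8.0
```

```bash
python3 - <<'E'
from h import *
s=robot.read_state(); c,sn=np.cos(psi),np.sin(psi)
q=s['tool_pos'][:2]-O; print(s['t'],(c*q[0]+sn*q[1]).round(4),(-sn*q[0]+c*q[1]).round(4),s['tool_pos'][2],s['force'],s['opening'],s['gripper_force'])
img,d=robot.read_camera('wrist'); cv2.imwrite('pics/w4.png',cv2.resize(img,(800,600))[:,:,::-1])
E
```

```text
8.575 0.0524 -0.0404 0.15201536403385 [-15.6649487    3.94980524   9.82582453] 0.0439443837049689 8.003708319738507
```

View pics/w4.png

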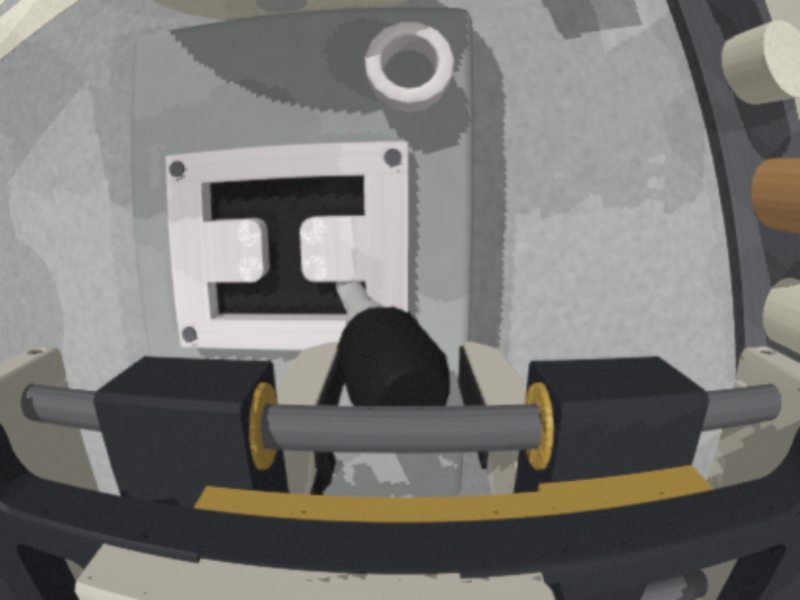

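>>> move_arm --deltas '[0,0,0,0,0,0,0.7,0,0,0,0,0,0,0.95,0,0,0,0,0,0,0.95,0,0,0,0,0,0,0.95]'

```text
t: 9.12
tool_pos: [0.5804, 0.0075, 0.1521]
orientation: [2.528, 1.864, 0.001]
force: [0.0, -0.1, 0.1]
opening: 0.0791
gripper_force: 0.0
```

```bash
python3 - <<'E'
from h import *
s=robot.read_state(); c,sn=np.cos(psi),np.sin(psi)
q=s['tool_pos'][:2]-O; print(s['t'],(c*q[0]+sn*q[1]).round(4),(-sn*q[0]+c*q[1]).round(4),s['tool_pos'][2],s['force'],s['opening'],s['gripper_force'])
E
```

```text
9.125 0.0548 -0.0404 0.15206512107703357 [ 0.04559164 -0.10808983  0.07628006] 0.07912272010937653 0.0
```

Free of contact; rise and check the lever.

>>> move_arm --deltas '[0,0,0,0,0,0,1,0,0,-0.03,0,0,0,1,0,0,-0.07,0,0,0,1,0,0,-0.11,0,0,0,1,0.0,0,-0.15,0,0,0,1,0,0,-0.15,0,0,0,1,0,0,-0.15,0,0,0,1]'

```text
t: 10.0
tool_pos: [0.58, 0.0076, 0.3013]
orientation: [-2.528, -1.864, 0.0]
force: [-0.7, -0.3, -1.2]
opening: 0.0933
gripper_force: 0.0
```

```bash
python3 - <<'E'
from h import *
s=robot.read_state()
img,d=robot.read_camera('wrist'); m=robot.camera_model('wrist');K=np.array(m['K']);T=np.array(m['tool_from_camera'])
v,u=np.mgrid[:384,:512]; a=(u-K[0,2])/K[0,0];b=(v-K[1,2])/K[1,1];th=np.hypot(a,b)+1e-9
P=np.stack([a/th*np.tan(th)*d,b/th*np.tan(th)*d,d],-1)@T[:3,:3].T+T[:3,3]
X=Rn.from_rotvec(s['orientation']).apply(P.reshape(-1,3)).reshape(P.shape)+s['tool_pos']
q=X[...,:2]-O; c,sn=np.cos(psi),np.sin(psi); L=np.stack([c*q[...,0]+sn*q[...,1],-sn*q[...,0]+c*q[...,1],X[...,2]],-1)
def knobpts(L,img):
    w=(abs(L[...,0]-.05)<.04)&(abs(L[...,1]+.04)<.04)&(L[...,2]>.145)&(L[...,2]<.2)&(img.max(-1)<90); Q=L[w]
    print(len(Q),Q.min(0).round(4),Q.max(0).round(4)); t=Q[Q[:,2]>.165]; print(t.min(0).round(4),t.max(0).round(4),t.mean(0).round(4))
knobpts(L,img)
i2,d2,X2=cloud('top'); q=X2[...,:2]-O
knobpts(np.stack([c*q[...,0]+sn*q[...,1],-sn*q[...,0]+c*q[...,1],X2[...,2]],-1),i2)
cv2.imwrite('pics/w5.png',cv2.resize(img,(800,600))[:,:,::-1])
E
```

```text
1136 [ 0.0302 -0.0529  0.148 ] [ 0.0685 -0.017   0.1801]
[ 0.0355 -0.0529  0.165 ] [ 0.0685 -0.0199  0.1801] [ 0.0521 -0.035   0.1737]
14 [ 0.0379 -0.045   0.1508] [ 0.0411 -0.0184  0.1744]
[ 0.0379 -0.0428  0.1655] [ 0.0401 -0.0296  0.1744] [ 0.0391 -0.0362  0.1687]
```

View pics/w5.png

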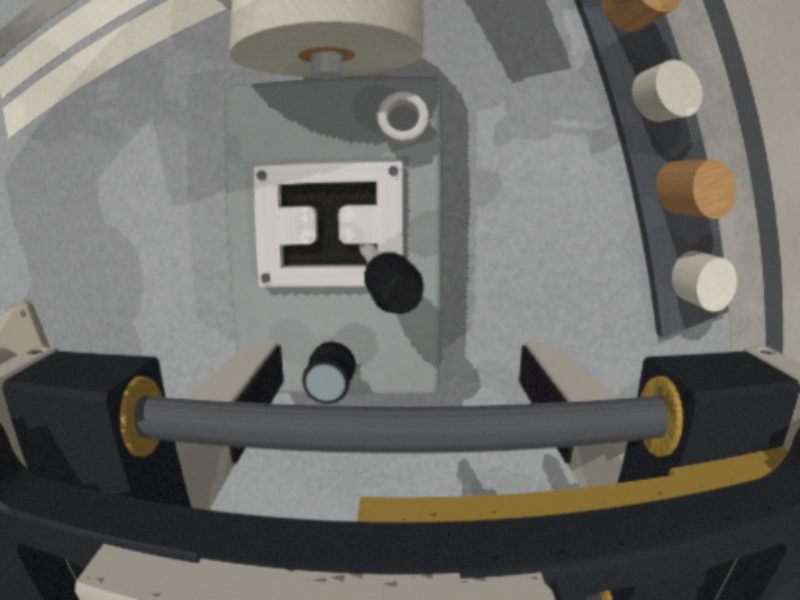

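```bash
cat > fit.py <<'E'
from h import *
from scipy.optimize import least_squares
s=robot.read_state()
img,d=robot.read_camera('wrist'); m=robot.camera_model('wrist');K=np.array(m['K']);T=np.array(m['tool_from_camera'])
v,u=np.mgrid[:384,:512]; a=(u-K[0,2])/K[0,0];b=(v-K[1,2])/K[1,1];th=np.hypot(a,b)+1e-9
P=np.stack([a/th*np.tan(th)*d,b/th*np.tan(th)*d,d],-1)@T[:3,:3].T+T[:3,3]
X=Rn.from_rotvec(s['orientation']).apply(P.reshape(-1,3)).reshape(P.shape)+s['tool_pos']
q=X[...,:2]-O; c,sn=np.cos(psi),np.sin(psi); L=np.stack([c*q[...,0]+sn*q[...,1],-sn*q[...,0]+c*q[...,1],X[...,2]],-1)
w=(L[...,2]>.094)&(L[...,2]<.106)&(abs(L[...,0])<.075)&(abs(L[...,1])<.065)&(img.min(-1)>110)
p=L[w]; print('plate',len(p),cv2.minAreaRect(p[:,:2].astype(np.float32)*1000),np.percentile(p,[.5,99.5],axis=0).round(4).tolist())
w=(abs(L[...,0]-.05)<.04)&(abs(L[...,1]+.04)<.04)&(L[...,2]>.135)&(L[...,2]<.2)&(img.max(-1)<90)
Q=L[cv2.erode(w.astype(np.uint8),np.ones((3,3)))>0]
def f(x):
    sh,cr,h=x; A=np.array([np.sin(sh),-np.sin(cr)*np.cos(sh),np.cos(cr)*np.cos(sh)])
    z=Q@A; r=np.linalg.norm(Q-z[:,None]*A,axis=1)
    dr,dz=r-.018,z-h
    return np.where(abs(dr)<abs(dz),dr,dz)
for h0 in(.185,.19):
    r=least_squares(f,[.29,.23,h0],loss='soft_l1',f_scale=.001); print('fit',r.x.round(4),len(Q),np.sqrt((r.fun**2).mean()).round(5))
E
python3 fit.py
```

```text
plate 4661 ((-2.89678955078125, -1.25750732421875), (116.92696380615234, 96.2296142578125), 0.701369047164917) [[-0.0603, -0.0489, 0.0957], [0.0546, 0.0466, 0.1021]]
fit [0.3087 0.2317 0.188 ] 964 0.00112
fit [0.3082 0.2319 0.188 ] 964 0.00112
```

```bash
python3 -c "
from plant import robot
print(robot.close_job())"
```

```text
the job is handed in; nothing more can be done
None
```

The lever is home in the third slot: a fit to the last wrist image gives shift about 0.31 and cross about 0.23 rad, with the knob down. The gripper was clear of the lever before I handed the job in; I checked the loupe and adapter only by eye and the other loose things not at all, and the hand-in returned no verdict.

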